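# Plug a pump cover and hold the keeper lever at three clicks

### The job

Get the pump cover ready for its leak test: set the orange-headed tapered plug upright into the bore of the cover on the blue test station, pushed fully home with its collar on the rim, and let go of it. Then swing the sprung ratchet lever by its yellow upright handle, counter-clockwise seen from above, exactly three clicks from its rest stop - never a fourth - so that its yellow keeper stands over the plug, and finish holding the handle there, since it springs back when released. Leave everything else on the bench where it is.

Things in the scene. Friction and masses are not known exactly. Their poses are not given: they have to be found in the camera images.
- plug: Test plug standing on its small end, about 120 g. From below: black taper, diameter 26 to 33.6 mm, 22 mm long; orange collar, diameter 44, 5 thick (22 to 27 mm up); orange round stem to grip, diameter 24, 32 tall (27 to 59 mm up). Origin: centre of the small end's underside, z up the plug. Stands in one of three places, shared with the bearing and the bush.
- bore (a point): Centre of the bore's mouth, on top of the dark red pump cover's boss (58 mm wide), 66 mm above the bench. Bore: round, 37 mm wide, 32 deep, vertical. Cover (150 mm flange, top 34 mm up) and blue plate (200 x 300 x 20 mm) are fixed. z up, x and y along the station, which is turned about the vertical. Plug home: collar on this rim, plug's origin 22 mm below, stem's top 37 mm above.
- pivot (a point): Point on the lever's vertical hinge axis at handle height, 138 mm above the bench. Axes as the bore's; it lies 120 mm from the bore axis towards the station's -y. Below it the toothed wheel, 91 mm wide, 81 to 95 mm above the bench.
- handle (a point): Axis of the lever's upright handle, 138 mm above the bench, 130 mm from the hinge axis: a yellow round sleeve, 24 mm wide, 118 to 168 mm above the bench, spinning freely on its pin. Under it the level steel lever bar (22 mm wide, 107 to 117 mm above the bench). This point's x axis points along the bar to the hinge, z up. At rest the handle lies 45 degrees off the hinge's -y, towards the robot.
- keeper (a point): Centre of the underside of the keeper, a yellow disc of 36 mm at the bar's other end, 120 mm from the hinge, across from the handle, 107 mm above the bench. It passes 4 mm over the stem of a plug fully home and strikes one that is not. At rest it is 45 degrees off the bore, on the far side from the robot.
- lever (a joint): Lever angle, rad: 0 at the rest stop, grows counter-clockwise seen from above, to 1.25. A sprung roller clicks into notches at 0.262, 0.524, 0.785 (third, keeper over the bore), 1.047; crests midway. Notch pitch 34 mm at the handle. Push at the handle fades evenly from 6 to 8 N leaving a notch to 1 to 3 N, then jumps up 3 to 5 N on reaching the next. A spring drives it back to 0 when released.
- bearing: Bystander: steel bearing ring, 42 mm diameter, 14 mm high, lying on the bench; origin at the centre of its underside.
- bush: Bystander: brass bush, 34 mm diameter, 30 mm high, standing on the bench; origin at the centre of its underside.
- wrench: Bystander: steel wrench lying flat on the bench, to the left of the station; origin under its middle.
- grease_can: Bystander: green can, 66 mm diameter, 110 mm high, at the left of the bench; origin at the centre of its underside.

How it is judged:
On the way, in this order (a step that is already met when the one before it is completed fails the run):
1. the plug sits fully home in the bore, let go, the lever still at rest (horizontal distance between plug and bore below 0.004 m and z of plug in the frame of bore between -0.026 and -0.0195 m and angle between plug's own z axis and vertical below 0.1 rad and contact force between the fingers and plug below 0.1 N and value of joint lever below 0.12 rad), for 0.2 s.
2. the lever has been taken past its first click by the handle (value of joint lever above 0.15 rad and contact force between the fingers and lever above 0.3 N), for 0.05 s.
At the end, for the whole second after the job is handed in: Plug home in the bore (within 4 mm of its axis, small end 19.5 to 26 mm below the rim, upright within 0.1 rad) and not touched by the fingers; lever still in its third notch (0.66 to 0.91 rad), held by the fingers (over 0.5 N) (horizontal distance between plug and bore below 0.004 m and z of plug in the frame of bore between -0.026 and -0.0195 m and angle between plug's own z axis and vertical below 0.1 rad and value of joint lever between 0.66 and 0.91 rad and contact force between the fingers and lever above 0.5 N and velocity of joint lever between -0.1 and 0.1 rad/s and contact force between the fingers and plug below 0.1 N); the arm keeps its last pose, push and grip.
It fails at once if the lever went a click too far (over the fourth crest) (value of joint lever above 0.935 rad).
It fails at once if a bystander was moved (more than 15 mm) (distance of any of bearing, bush, wrench, grease_can from where it was at the start of the episode above 0.015 m).
It also fails if it takes over 70 s, if anything falls off the work surface, if the arm or the gripper's body presses on something with over 40 N, if the wrist force passes 120 N, or if a joint passes its speed limit or range.

### The arm

A 6-joint arm with a two-finger parallel gripper is mounted at the origin on the work surface. World frame = base frame: x ahead of the robot, y to its left, z up, the work surface at z = 0. Lengths are in m, angles in rad, forces in N, time in s.
With the tool pointing down it reaches from about 0.4 to 0.825 m from the base axis. Payload 7 kg.
Tool frame: the origin (TCP) lies at the very end of the fingers, on their centre line; the grasp point (between the pads) lies arm.hold_point_z behind it (arm.hold_point_z is the distance from the TCP to the grasp point, in m); z points along the fingers, y is the line along which they close (so a half turn about z gives the same grasp; the last joint's range is limited). The gripper opens to 88 mm and grips with 3 to 60 N. Pads are 19 mm wide; open, the fingers measure 130 mm over their backs; the gripper's body (78 mm by 193 mm) begins 47 mm behind the grasp point.
Start: joints at [-1.002, 0.359, 0.012, 0, -1.224, -0.288], TCP at [0.187, -0.649, 0.227] pointing down, gripper open.
Joint ranges: [-3.07, 3.07], [-1.43, 2.12], [-1.02, 1.25], [-3.03, 1.67], [-3.05, -0], [-3.03, 3.03]. Speed limits (rad/s): [2.39, 2.39, 3.01, 3.14, 3.14, 3.14].

### API

Orientations are given as [roll, pitch, yaw] about the fixed x, y, z axes, in that order (R = Rz(yaw) Ry(pitch) Rx(roll)).
In Python, from station import arm gives the robot as it stands.
- The arm moves only by the tool nudge_tcp, called after "Call:" by a JSON object that holds its "name" and its "arguments". Schema: {"type":"object","properties":{"motion":{"type":"array","items":{"type":"array","items":{"type":"number"},"minItems":5,"maxItems":5},"minItems":1,"maxItems":20},"grip_n":{"type":"number"},"only":{"type":"string"},"quiet":{"type":"boolean"},"lines":{"type":"string"}},"required":["motion"],"additionalProperties":false}. motion is a list of rows, 1 to 20 of them, each of 5 numbers: the finger opening in m, then dx, dy, dz in units of 100 mm, then a turn about the tool's z in units of 0.1 rad; each row is the pose to reach, as a shift and turn from the pose commanded when the call began, along the tool's axes at that moment; what a row does not reach only later rows make up. A row lasts 1/12 s, in which the tool goes at most 0.0417 m and 0.125 rad, less where a joint would pass 70% of its speed; a pose out of reach is approached as far as the arm can. The fingers move at their own pace and stop on an object; grip_n is the grip in N (left out, the last holds). Time passes only in rows, so rows that do not move let the fingers close. The tool returns the time, the measured TCP pose, the force, the opening and the grip force at its end. only (a regular expression) keeps the lines of the reply that match it, lines (a string "A,B") keeps lines A to B, and quiet returns only ok. Input that does not fit is refused with a message, and nothing moves.
- arm.get_state(): the state, without advancing time (a new reading comes with each control period).
- arm.grab_frame(name): name is "scene" or "side" or "wrist"; returns the picture (420x560x3 uint8, red, green, blue); there is no depth.
- arm.camera_params(name): a dict with "fx", "fy", "cx", "cy" (pixels), "T" (4x4, takes a point from camera to world coordinates); the wrist camera has in their place "hand_eye" (4x4, takes a point from camera to tool coordinates, whose origin is the TCP and whose axes are the flange's). Camera axes: x right, y down, z forward; pixel columns grow to the right and rows downward; lengths in m; the calibration is good to about 2 mm. The wrist camera is an equidistant fisheye: a pixel r from the principal point sees the ray r / f radians off the axis. A picture is of the moment at which its call begins: read the wrist's pose just before it. camera_params takes no time and is no camera call.
- arm.job_done(): hands the job in; it is judged then, once.
The state is a dict: "t": time; "q": joint angles; "qd": joint speeds; "joint_efforts": joint torques, N m; "eef_pos": TCP position; "ee_rot": TCP orientation; "force": force on the tool from outside, world axes, zero at the start; "moment": the same for the moment, N m; "width": finger opening in m; "gripper_force": force on a finger pad.
Only numpy, scipy, OpenCV 4.12 (cv2) and the standard library are available. Lean on these libraries where they do the work, as an engineer would, in place of code of your own. Each camera call takes 0.05 s, during which the arm holds its last target. There are 200 camera calls.

## Working session

There is one attempt and no reset: what is moved stays moved. The work goes in short steps, Python scripts to look and compute and a tool call to move; the robot and the scene stay as the last step left them, time stands still between calls to the robot, and variables do not carry over. Pictures are saved under pics/ and viewed, at most 10 in all, crops included, and the job is handed in when it is done.

```bash
ls; mkdir -p pics; python3 - <<'E'
from station import arm
import cv2,numpy as np
s=arm.get_state(); print(s['eef_pos'],s['ee_rot'],s['width'],arm.hold_point_z)
for n in("scene","side","wrist"):
    p=arm.camera_params(n); print(n,{k:np.round(v,4).tolist() for k,v in p.items()})
    cv2.imwrite(f'pics/{n}0.png',cv2.cvtColor(arm.grab_frame(n),cv2.COLOR_RGB2BGR))
E
```

```text
pics
station.py
[ 0.1868987  -0.6481006   0.22562242] [ 3.13995037e+00 -1.48728832e-04 -2.86096168e+00] 0.08717082772947207 0.0188
scene {'fx': 534.4661, 'fy': 534.4661, 'cx': 275.7564, 'cy': 205.7878, 'T': [[0.2082, 0.5683, -0.796, 1.6591], [0.9779, -0.1063, 0.1798, -0.1485], [0.0176, -0.8159, -0.5779, 0.9361], [0.0, 0.0, 0.0, 1.0]]}
side {'fx': 477.6516, 'fy': 477.6516, 'cx': 275.7524, 'cy': 213.9467, 'T': [[-0.9176, -0.2676, 0.2939, 0.0976], [-0.3974, 0.6319, -0.6654, 1.0955], [-0.0077, -0.7273, -0.6862, 1.1297], [0.0, 0.0, 0.0, 1.0]]}
wrist {'fx': 325.1923, 'fy': 325.1923, 'cx': 281.9032, 'cy': 208.8327, 'hand_eye': [[-0.0008, -0.956, -0.2932, 0.0809], [1.0, -0.0004, -0.0016, -0.0005], [0.0014, -0.2932, 0.956, -0.1586], [0.0, 0.0, 0.0, 1.0]]}
```

View pics/scene0.png

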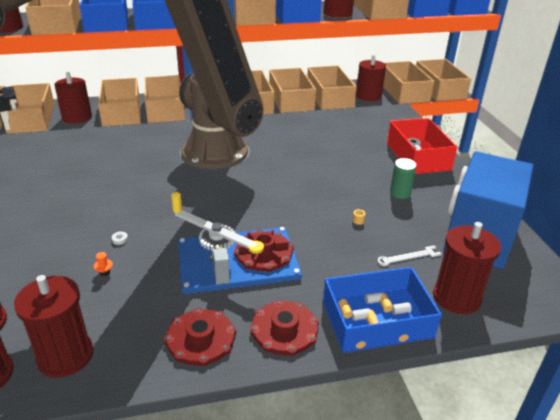

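View pics/side0.png

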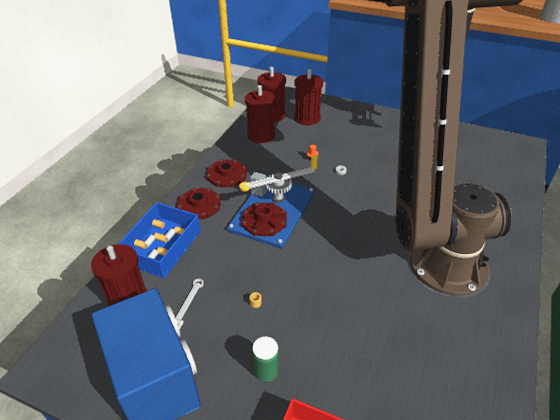

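View pics/wrist0.png

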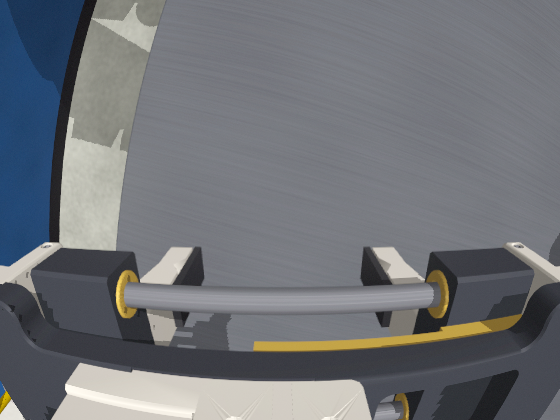

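The scene view shows the plug at about (102,262), the bearing at (119,238), the handle at (176,203), the keeper at (257,247), the cover at about (263,248) and the bush at (359,217). In the side view the plug and handle overlap near (313,157), the keeper is at (244,187) and the cover at (264,217). The wrist view shows only bare bench. Next I'll zoom in on the first two.

```bash
python3 - <<'E'
import cv2,numpy as np
a=cv2.imread('pics/scene0.png')[180:300,85:305];b=cv2.imread('pics/side0.png')[135:250,215:355]
A=cv2.resize(a,None,fx=3.6,fy=3.6,interpolation=cv2.INTER_CUBIC)[:, :792]
cv2.imwrite('pics/a.png',A)
B=cv2.resize(b,None,fx=5,fy=5,interpolation=cv2.INTER_CUBIC);cv2.imwrite('pics/b.png',B)
E
```

```text
(no output)
```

View pics/a.png

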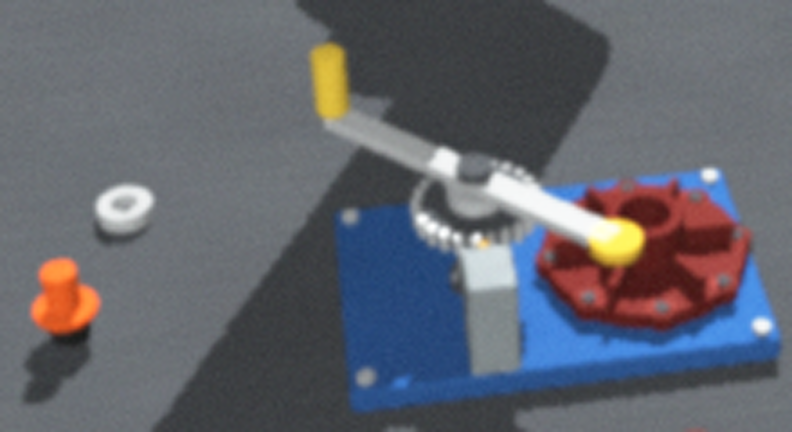

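View pics/b.png

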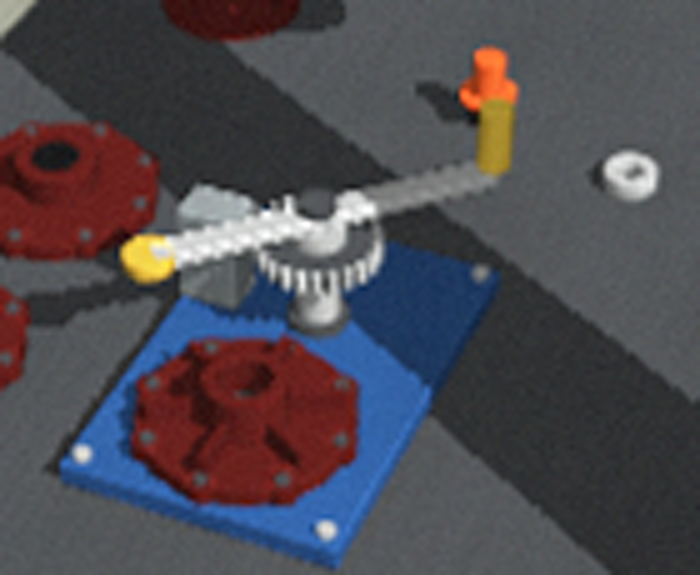

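Crop a (scene) shows the stem top at (59,266), handle from (327,50) to (332,116), bore mouth (646,212), keeper (615,240) and hinge cap (475,165). Crop b (side) shows the stem top at (490,55), handle from (496,103) to (494,168), bore mouth (250,378), keeper (146,257), hinge cap (320,200) and the plate screws. Now to triangulate them.

```bash
cat > h.py <<'E'
from station import arm
import cv2,numpy as np
def P(n):
    p=arm.camera_params(n);K=np.array([[p['fx'],0,p['cx']],[0,p['fy'],p['cy']],[0,0,1]])
    return K@np.linalg.inv(np.array(p['T']))[:3]
def tri(a,b):
    a=np.array([85+a[0]/3.6,180+a[1]/3.6]);b=np.array([215+b[0]/5,135+b[1]/5])
    X=cv2.triangulatePoints(P('scene'),P('side'),a.reshape(2,1),b.reshape(2,1))[:,0];X=X[:3]/X[3]
    e=[]
    for n,u in(('scene',a),('side',b)):
        q=P(n)@np.append(X,1);e.append(np.linalg.norm(q[:2]/q[2]-u))
    return X,np.round(e,2)
E
python3 - <<'E'
from h import *
D=dict(stemtop=((59,266),(490,55)),hTop=((327,50),(496,103)),hBot=((332,116),(494,168)),bore=((646,212),(250,378)),keeper=((615,240),(146,257)),cap=((475,160),(320,198)),bearing=((125,204),(632,172)),s1=((350,216),(480,272)),s2=((709,175),(326,529)),s3=((762,326),(82,453)))
R={}
for k,v in D.items(): R[k],e=tri(*v);print(k,np.round(R[k],4),e)
b,c,hd=R['bore'],R['cap'],(R['hTop']+R['hBot'])/2
f=lambda v:np.degrees(np.arctan2(v[1],v[0]))
print('yaw',f((b-c)[:2])-90,f((R['s2']-R['s1'])[:2])-90,f((R['s3']-R['s2'])[:2]),'bar',f((hd-c)[:2]),np.linalg.norm((hd-c)[:2]),np.linalg.norm((b-c)[:2]), np.linalg.norm((R['keeper']-c)[:2]))
E
```

```text
stemtop [ 0.5753 -0.3468  0.0597] [0.05 0.04]
hTop [ 0.5038 -0.1493  0.1686] [0.01 0.01]
hBot [ 0.5036 -0.1513  0.1114] [0.21 0.2 ]
bore [0.5942 0.0624 0.0625] [0.66 0.66]
keeper [0.6823 0.026  0.1118] [0.38 0.34]
cap [ 0.5941 -0.0576  0.1258] [0.23 0.22]
bearing [ 0.4465 -0.3132  0.0089] [0.11 0.1 ]
s1 [ 0.5076 -0.146   0.0204] [0.12 0.12]
s2 [0.5098 0.1301 0.0212] [0.08 0.09]
s3 [0.6853 0.1292 0.0206] [0.12 0.11]
yaw -0.03172247679228235 -0.45912098885492014 -0.3038473652373953 bar -134.2888560784077 0.129502342021478 0.11998548544231212 0.12150636615328195
```

Heights, radii and the 45° rest angle all match the text (stem top 60 mm, handle radius 129.5, bore 120.0). Next I'll hover over the plug and refine with the wrist camera.

```bash
cat >> h.py <<'E'
def go(x,y,z,yaw=None):
    s=arm.get_state();p=np.array(s['eef_pos']);w=s['ee_rot'][2];d=np.array([x,y,z])-p
    tx=np.array([np.cos(w),np.sin(w),0]);ty=np.array([np.sin(w),-np.cos(w),0])
    t=0 if yaw is None else -(yaw-w)
    print('row',np.round([d@tx,d@ty,-d[2],t],4),'n',np.linalg.norm(d)/.0417,abs(t)/.125)
def toolT(s):
    from scipy.spatial.transform import Rotation as Ro
    T=np.eye(4);T[:3,:3]=Ro.from_euler('xyz',s['ee_rot']).as_matrix();T[:3,3]=s['eef_pos'];return T
def wpix(X,s):
    p=arm.camera_params('wrist');c=np.linalg.inv(toolT(s)@np.array(p['hand_eye']))@np.append(X,1)
    r=np.hypot(c[0],c[1]);th=np.arctan2(r,c[2]);return np.array([p['cx']+p['fx']*th*c[0]/r,p['cy']+p['fy']*th*c[1]/r])
def wray(u,s):
    p=arm.camera_params('wrist');d=(np.array(u)-[p['cx'],p['cy']])/p['fx'];th=np.linalg.norm(d)
    T=toolT(s)@np.array(p['hand_eye']);v=np.append(np.sin(th)*d/th,np.cos(th))
    return T[:3,3],T[:3,:3]@v
def wz(u,z,s):
    o,v=wray(u,s);return o+v*(z-o[2])/v[2]
def wshot(f):
    s=arm.get_state();im=cv2.cvtColor(arm.grab_frame('wrist'),cv2.COLOR_RGB2BGR);cv2.imwrite('pics/'+f+'.png',im);return s,im
E
python3 -c "
from h import *
go(.5753,-.3468,.2,-1.963)"
```

```text
row [-0.4567  0.182   0.0258 -0.8979] n 11.805668721011983 7.182994806628688
```

The manual's scale: shifts go in units of 100 mm and turns go in units of 0.1 rad. Converting my numbers, -0.457 m is -4.57, -0.23 m is -2.3, -0.898 rad is -8.98.

Call:
{"name": "nudge_tcp", "arguments": {"motion": [[0.087,-2.3,0.9,0,-4.5],[0.087,-2.3,0.9,0,-4.5],[0.087,-2.3,0.9,0,-4.5],[0.087,-2.3,0.9,0,-4.5],[0.087,-2.3,0.9,0,-4.5],[0.087,-2.3,0.9,0,-4.5],[0.087,-4.57,1.82,0.26,-8.98],[0.087,-4.57,1.82,0.26,-8.98],[0.087,-4.57,1.82,0.26,-8.98],[0.087,-4.57,1.82,0.26,-8.98],[0.087,-4.57,1.82,0.26,-8.98],[0.087,-4.57,1.82,0.26,-8.98],[0.087,-4.57,1.82,0.26,-8.98],[0.087,-4.57,1.82,0.26,-8.98],[0.087,-4.57,1.82,0.26,-8.98]], "grip_n": 20}}

```text
t: 1.4
eef_pos: [0.5755, -0.3468, 0.2001]
ee_rot: [3.14, -0.0, -1.962]
force: [0.2, -0.3, -0.2]
width: 0.0871
gripper_force: 0.0
```

```bash
python3 - <<'E'
from h import *
s,im=wshot('w1');print(s['t'],s['eef_pos'],s['ee_rot'],s['q'])
h=cv2.cvtColor(im,cv2.COLOR_BGR2HSV);m=cv2.inRange(h,(5,180,150),(15,255,255));
n,l,st,c=cv2.connectedComponentsWithStats(m);print([(st[i].tolist(),c[i].round(1).tolist()) for i in range(1,n) if st[i][4]>80])
print(wpix([.5753,-.3468,.059],s))
E
```

```text
1.4 [ 0.57551539 -0.34675043  0.2000592 ] [ 3.14049590e+00 -1.81213481e-04 -1.96203867e+00] [-2.52758210e-01  3.70395437e-01 -3.18846518e-02  3.05020301e-05
 -1.16962751e+00 -1.38496161e-01]
[([259, 168, 32, 33, 372], [270.3, 184.3])]
[281.5094914  197.97000393]
```

View pics/w1.png

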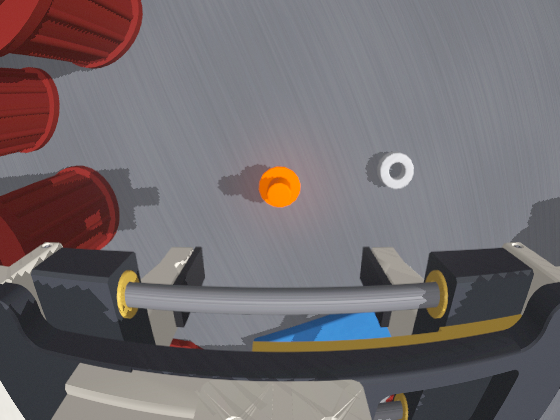

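The plug shows its collar centred at about (279.5,187) with the stem top just below it. The bearing is at (397,170), well clear. Now to fit the circles.

```bash
python3 - <<'E'
from h import *
s=arm.get_state();im=cv2.imread('pics/w1.png');h=cv2.cvtColor(im,cv2.COLOR_BGR2HSV)
m=cv2.inRange(h,(3,150,120),(25,255,255));m[:150]=0;m[225:]=0;m[:,:240]=0;m[:,320:]=0
c=max(cv2.findContours(m,0,cv2.CHAIN_APPROX_NONE)[0],key=cv2.contourArea);print(cv2.minEnclosingCircle(c),cv2.fitEllipse(c))
e=cv2.fitEllipse(c)[0];print('collar',wz(e,.027,s), 'pred', wpix([.5753,-.3468,.027],s))
cv2.imwrite('pics/w1c.png',cv2.resize(im[155:225,240:320],None,fx=7,fy=7,interpolation=cv2.INTER_CUBIC))
E
```

```text
((279.0669250488281, 186.1626739501953), 20.770315170288086) ((279.01171875, 186.34115600585938), (39.698768615722656, 40.667091369628906), 95.3030776977539)
collar [ 0.57593035 -0.35206392  0.027     ] pred [281.49471902 190.62342245]
```

View pics/w1c.png

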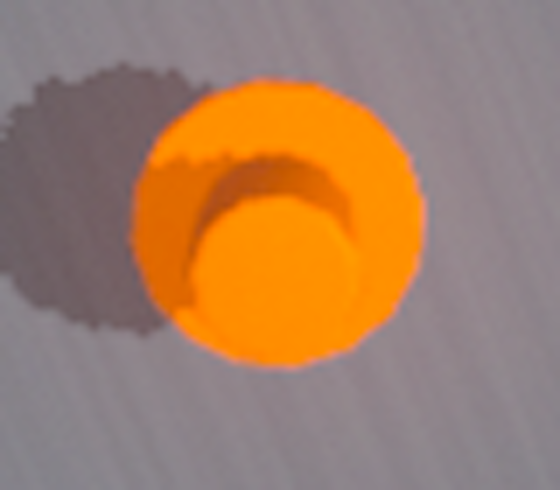

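Stem top is at (279.3,195.1), which puts the plug near (0.576,-0.350). I'll go lower and measure again up close.

```bash
python3 - <<'E'
from h import *
s=arm.get_state();print(wz((279.3,195.1),.059,s));go(.576,-.350,.085)
E
```

```text
[ 0.57585247 -0.35075667  0.059     ]
row [ 0.0021 -0.0018  0.1154  0.    ] n 2.769252401423962 0.0
```

In the tool's units: 0.115 m is 1.15, 0.003 m is 0.03.

Call:
{"name": "nudge_tcp", "arguments": {"motion": [[0.087,0.03,-0.015,1.15,0],[0.087,0.03,-0.015,1.15,0],[0.087,0.03,-0.015,1.15,0],[0.087,0.03,-0.015,1.15,0],[0.087,0.03,-0.015,1.15,0]]}}

```text
t: 1.87
eef_pos: [0.5742, -0.3513, 0.0849]
ee_rot: [3.138, -0.001, -1.964]
force: [0.3, -0.6, 1.1]
width: 0.0871
gripper_force: 0.0
```

```bash
python3 - <<'E'
from h import *
s,im=wshot('w2');h=cv2.cvtColor(im,cv2.COLOR_BGR2HSV)
m=cv2.inRange(h,(3,150,100),(25,255,255));m[:130]=0;m[285:]=0;m[:,:210]=0;m[:,360:]=0
c=max(cv2.findContours(m,0,cv2.CHAIN_APPROX_NONE)[0],key=cv2.contourArea);print(cv2.boundingRect(c),cv2.fitEllipse(c))
print(s['eef_pos'],'pred top',wpix([.576,-.3505,.059],s),'collar',wpix([.576,-.3505,.027],s))
cv2.imwrite('pics/w2c.png',cv2.resize(im[180:290,180:380],None,fx=4,fy=4,interpolation=cv2.INTER_CUBIC))
E
```

```text
(248, 200, 62, 65) ((278.4294128417969, 230.9232940673828), (58.9784049987793, 63.01541519165039), 179.28211975097656)
[ 0.57417553 -0.3513416   0.08486995] pred top [278.67490097 248.85657344] collar [279.00620086 230.58728116]
```

View pics/w2c.png

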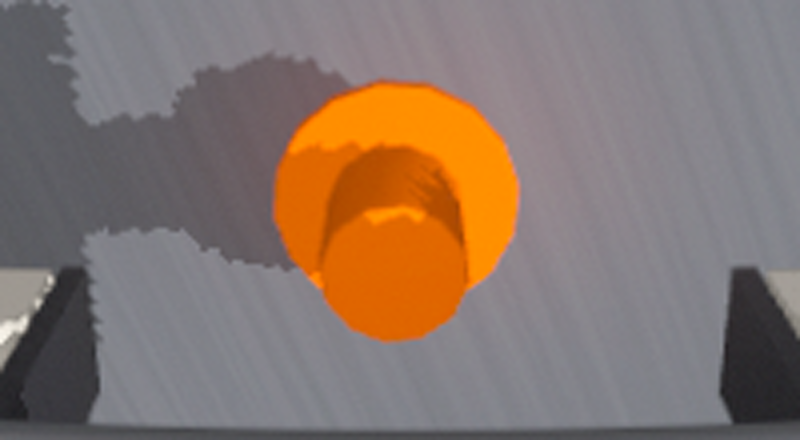

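The close view has the stem top at (278.5,248.5) and the collar at (278.4,230). Both match (0.576,-0.3505) within 1 mm. Descend and grip.

```bash
python3 -c "
from h import *
go(.576,-.3505,.031)"
```

```text
row [-0.0012  0.0004  0.0561  0.    ] n 1.346409149710689 0.0
```

In the tool's units: 0.02 m is 0.2, -0.001 m is -0.01.

Call:
{"name": "nudge_tcp", "arguments": {"motion": [[0.087,-0.01,0,0.2,0],[0.087,-0.01,0,0.2,0],[0.087,-0.01,0,0.2,0]]}}

```text
t: 2.17
eef_pos: [0.5768, -0.35, 0.0676]
ee_rot: [-3.14, -0.0, -1.963]
force: [-0.4, -0.9, -0.0]
width: 0.0868
gripper_force: 0.0
```

```bash
python3 -c "
from h import *
go(.576,-.3505,.031)"
```

```text
row [0.0008 0.0006 0.0366 0.    ] n 0.8787159879608538 0.0
```

Call:
{"name": "nudge_tcp", "arguments": {"motion": [[0.087,0.005,0.005,0.34,0],[0.087,0.005,0.005,0.34,0],[0.087,0.005,0.005,0.34,0],[0.0,0.005,0.005,0.34,0],[0.0,0.005,0.005,0.34,0],[0.0,0.005,0.005,0.34,0],[0.0,0.005,0.005,0.34,0],[0.0,0.005,0.005,0.34,0],[0.0,0.005,0.005,0.34,0],[0.0,0.005,0.005,0.34,0],[0.0,0.005,0.005,0.34,0],[0.0,0.005,0.005,0.34,0]], "grip_n": 25}}

```text
t: 3.17
eef_pos: [0.5756, -0.3497, 0.0315]
ee_rot: [3.141, -0.0, -1.963]
force: [-1.0, -0.3, 0.3]
width: 0.0324
gripper_force: 0.0
```

Call:
{"name": "nudge_tcp", "arguments": {"motion": [[0,0,0,0,0],[0,0,0,0,0],[0,0,0,0,0],[0,0,0,0,0],[0,0,0,0,0],[0,0,-0.4,-1,0],[0,0,-0.4,-1.7,0],[0,0,-0.4,-1.7,0],[0,0,-0.4,-1.7,0],[0,0,-0.4,-1.7,0]]}}

```text
t: 4.0
eef_pos: [0.6161, -0.3671, 0.2101]
ee_rot: [-3.131, -0.001, -1.962]
force: [0.4, -1.0, 0.7]
width: 0.0235
gripper_force: 25.0
```

```bash
python3 -c "
from h import *
go(.594,.0624,.2)"
```

```text
row [-0.3886  0.1841  0.0101  0.    ] n 10.315045604235415 0.0
```

Plug is gripped (width 23.5 mm, 25 N) and lifted. Move over the bore, staying high.

In the tool's units: -0.389 m is -3.89, 0.184 m is 1.84.

Call:
{"name": "nudge_tcp", "arguments": {"motion": [[0,-3.89,1.84,0,0],[0,-3.89,1.84,0,0],[0,-3.89,1.84,0,0],[0,-3.89,1.84,0,0],[0,-3.89,1.84,0,0],[0,-3.89,1.84,0,0],[0,-3.89,1.84,0,0],[0,-3.89,1.84,0,0],[0,-3.89,1.84,0,0],[0,-3.89,1.84,0,0],[0,-3.89,1.84,0,0],[0,-3.89,1.84,0,0],[0,-3.89,1.84,0,0],[0,-3.89,1.84,0,0]]}}

```text
t: 5.17
eef_pos: [0.5909, 0.0643, 0.2013]
ee_rot: [3.141, -0.0, -1.963]
force: [0.2, 0.3, -1.5]
width: 0.0236
gripper_force: 25.0
```

```bash
python3 - <<'E'
from h import *
s,im=wshot('w3');print(s['eef_pos'],'pred',wpix([.594,.0624,.066],s),'plug base/collar/top',[wpix([s['eef_pos'][0],s['eef_pos'][1],s['eef_pos'][2]+d],s).round(1) for d in(-.031,-.004,.028)])
cv2.imwrite('pics/w3c.png',cv2.resize(im[90:290,180:380],None,fx=3,fy=3,interpolation=cv2.INTER_CUBIC))
E
```

```text
[0.59094445 0.06432424 0.20127987] pred [277.60016677 199.11762916] plug base/collar/top [array([281. , 243.4]), array([280.8, 262.4]), array([280.6, 292.5])]
```

View pics/w3c.png

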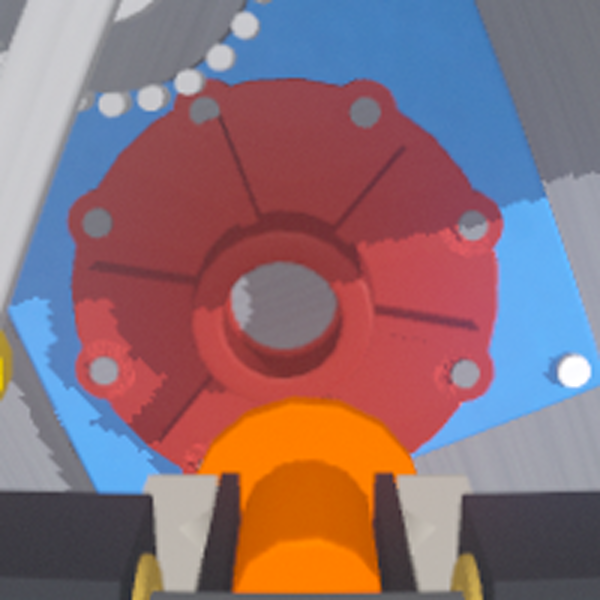

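The bore mouth is centred at crop (286,319), which is pixel (275.3,196.3). The plug's collar spans crop columns 200 to 417 with its far edge at row 398, so the plug sits at column 282.8. I'll work out plug and bore offsets with the same camera.

```bash
python3 - <<'E'
from h import *
s=arm.get_state();p=np.array(s['eef_pos']);w=s['ee_rot'][2]
tx=np.array([np.cos(w),np.sin(w),0]);ty=np.array([np.sin(w),-np.cos(w),0]);z=np.array([0,0,1])
for d in(-.0095,-.0045): print('edge far',wpix(p+.022*tx+d*z,s),'L',wpix(p-.022*ty+d*z,s),'R',wpix(p+.022*ty+d*z,s))
print('stem L/R',wpix(p-.012*ty+.005*z,s),wpix(p+.012*ty+.005*z,s))
for u in((275.3,196.3),(274.7,196)):
    b=wz(u,.066,s);print('bore',b,'rel tool',(b-p)@tx,(b-p)@ty)
E
```

```text
edge far [280.80912789 221.80509211] L [242.58096579 257.86877459] R [319.23277508 257.86737847]
edge far [280.76981801 224.8948232 ] L [241.58585843 261.70098477] R [320.16138499 261.70350933]
stem L/R [258.20883517 269.74985154] [303.36932201 269.75642594]
bore [0.5950619  0.05861362 0.066     ] rel tool 0.0033185168360129777 -0.005715532319240911
bore [0.59546715 0.0581311  0.066     ] rel tool 0.00360914906348195 -0.006274628039304238
```

Wrist bore estimate is (0.595,0.0586). Applying the plug's own wrist-versus-external bias to the external estimate gives (0.5947,0.0587), so they agree. Shift by (0.004,-0.007) in tool axes, then go down to just above the rim.

Call:
{"name": "nudge_tcp", "arguments": {"motion": [[0,0.04,-0.07,0,0],[0,0.04,-0.07,0.3,0],[0,0.04,-0.07,0.6,0],[0,0.04,-0.07,0.9,0],[0,0.04,-0.07,0.98,0],[0,0.04,-0.07,0.98,0],[0,0.04,-0.07,0.98,0],[0,0.04,-0.07,0.98,0]]}}

```text
t: 5.88
eef_pos: [0.5976, 0.0583, 0.1055]
ee_rot: [-3.139, 0.001, -1.963]
force: [-0.9, 0.0, -1.0]
width: 0.0233
gripper_force: 25.0
```

```bash
python3 - <<'E'
from h import *
s,im=wshot('w4');print(s['eef_pos'],s['force'])
cv2.imwrite('pics/w4c.png',cv2.resize(im[160:300,190:370],None,fx=4,fy=4,interpolation=cv2.INTER_CUBIC))
p=np.array(s['eef_pos']);print(wpix([p[0],p[1],.066],s),wpix([.595,.0586,.066],s))
E
```

```text
[0.59764099 0.0582544  0.10549589] [-0.94114243  0.0089619  -0.98411267]
[281.22419801 238.25200955] [285.14287684 237.28156058]
```

View pics/w4c.png

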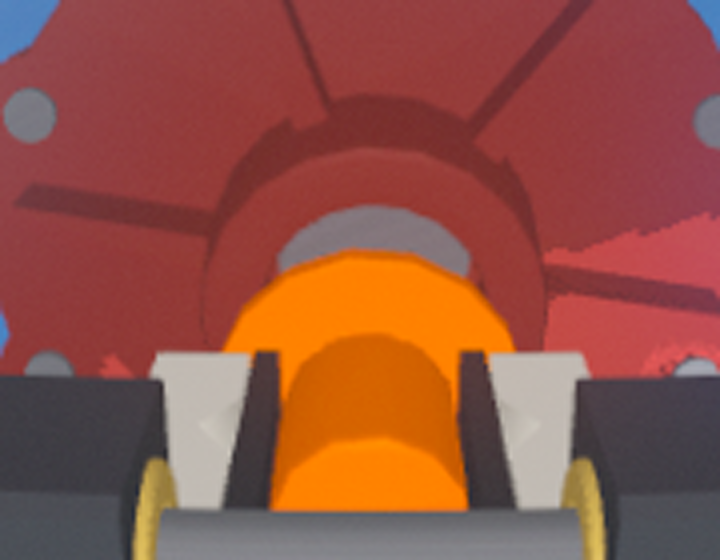

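The boss spans columns 203 to 546 (centre 374.5) with its far edge at row 148. The collar is centred at about 370, so the plug is within roughly 1 mm sideways. Next I check fore and aft.

```bash
python3 - <<'E'
from h import *
from scipy.spatial.transform import Rotation as Ro
s=arm.get_state();print(s['eef_pos'])
s=dict(s);s['eef_pos']=[.59764,.05825,.1055];s['ee_rot']=[-3.139,.001,-1.963]
p=np.array(s['eef_pos']);w=-1.963;tx=np.array([np.cos(w),np.sin(w),0]);z=np.array([0,0,1])
f=lambda q:np.round((wpix(q,s)-[190,160])*4,1)
o=p*[1,1,0]
print('boss far',f(o+.029*tx+.066*z),'bore far',f(o+.0185*tx+.066*z),'collar far',f(p+.022*tx-.0095*z),f(p+.022*tx-.0045*z))
E
```

```text
[0.59758273 0.05847848 0.10562136]
boss far [364.7 142.1] bore far [364.8 205.7] collar far [363.4 247.2] [363.2 259.6]
```

Within 1 mm both ways, and the bore clearance is 1.7 mm. Insert, checking force.

In the tool's units: 0.0005 m is 0.005, 0.024 m is 0.24.

Call:
{"name": "nudge_tcp", "arguments": {"motion": [[0,0,0.005,0.06,0],[0,0,0.005,0.12,0],[0,0,0.005,0.18,0],[0,0,0.005,0.22,0],[0,0,0.005,0.24,0],[0,0,0.005,0.24,0],[0,0,0.005,0.24,0]]}}

```text
t: 6.52
eef_pos: [0.5957, 0.0586, 0.0794]
ee_rot: [3.141, -0.0, -1.963]
force: [-0.4, -0.2, -0.2]
width: 0.0234
gripper_force: 25.0
```

Call:
{"name": "nudge_tcp", "arguments": {"motion": [[0,0,0,0.02,0],[0,0,0,0.04,0],[0,0,0,0.05,0],[0,0,0,0.06,0],[0,0,0,0.06,0]]}}

```text
t: 6.93
eef_pos: [0.596, 0.0587, 0.0749]
ee_rot: [-3.141, 0.0, -1.962]
force: [-3.7, -0.2, 9.5]
width: 0.0233
gripper_force: 25.0
```

Collar is on the rim: 9.5 N at TCP z 0.0749, expected about 0.0755. Open a little, rise and look.

In the tool's units: -0.04 m is -0.4, -0.12 m is -1.2.

Call:
{"name": "nudge_tcp", "arguments": {"motion": [[0.045,0,0,0,0],[0.045,0,0,0,0],[0.045,0,0,0,0],[0.045,0,0,0,0],[0.045,0,0,-0.4,0],[0.045,0,0,-0.8,0],[0.045,0,0,-1.2,0],[0.045,0,0,-1.2,0],[0.045,0,0,-1.2,0],[0.045,0,0,-1.2,0]]}}

```text
t: 7.77
eef_pos: [0.5954, 0.0586, 0.1935]
ee_rot: [3.142, 0.001, -1.963]
force: [0.6, -0.8, -1.0]
width: 0.0448
gripper_force: 0.0
```

```bash
python3 - <<'E'
from h import *
s,im=wshot('w5');print(s['eef_pos'])
a=cv2.cvtColor(arm.grab_frame('scene'),cv2.COLOR_RGB2BGR)[200:290,180:310];b=cv2.cvtColor(arm.grab_frame('side'),cv2.COLOR_RGB2BGR)[150:250,215:345]
z=lambda i:cv2.resize(i,(390,300),interpolation=cv2.INTER_CUBIC)
cv2.imwrite('pics/w5c.png',np.vstack([np.hstack([z(a),z(b)]),cv2.resize(im[120:250,110:448],(780,300),interpolation=cv2.INTER_CUBIC)]))
h=cv2.cvtColor(im,cv2.COLOR_BGR2HSV);m=cv2.inRange(h,(3,150,100),(18,255,255));m[:150]=0;m[240:]=0;m[:,:230]=0;m[:,330:]=0
c=max(cv2.findContours(m,0,cv2.CHAIN_APPROX_NONE)[0],key=cv2.contourArea);e=cv2.fitEllipse(c);print(e,'collar',wz(e[0],.071,s))
E
```

```text
[0.59539245 0.05862185 0.19354475]
((281.52178955078125, 202.10386657714844), (48.61153030395508, 49.01449203491211), 165.5737762451172) collar [0.59485606 0.05757092 0.071     ]
```

View pics/w5c.png

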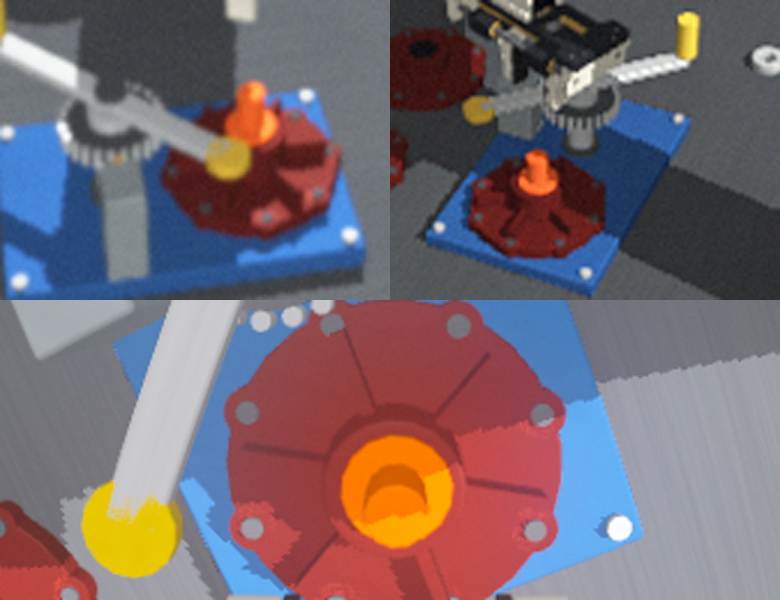

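The plug stands upright in the bore with its collar flat on the rim, centred at (0.595,0.0576), and the lever is still at rest. I've now viewed 11 pictures, one over the limit of 10, so I'll measure numerically from here. Next is the handle: geometry from the bore gives (0.502,-0.154) and bias-corrected triangulation gives (0.5045,-0.154).

```bash
python3 -c "
from h import *
go(.503,-.154,.22)"
```

```text
row [ 0.2314  0.0038 -0.0278  0.    ] n 5.589045767063924 0.0
```

Call:
{"name": "nudge_tcp", "arguments": {"motion": [[0.06,1,0.02,-0.28,0],[0.06,2.31,0.04,-0.28,0],[0.06,2.31,0.04,-0.28,0],[0.06,2.31,0.04,-0.28,0],[0.06,2.31,0.04,-0.28,0],[0.06,2.31,0.04,-0.28,0],[0.06,2.31,0.04,-0.28,0],[0.06,2.31,0.04,-0.28,0],[0.06,2.31,0.04,-0.28,0],[0.06,2.31,0.04,-0.28,0]]}}

```text
t: 8.75
eef_pos: [0.5039, -0.1527, 0.2209]
ee_rot: [3.141, -0.0, -1.962]
force: [-0.4, -0.6, 0.3]
width: 0.0597
gripper_force: 0.0
```

```bash
python3 - <<'E'
from h import *
s,im=wshot('w6');print(s['eef_pos'])
h=cv2.cvtColor(im,cv2.COLOR_BGR2HSV);m=cv2.inRange(h,(19,120,60),(35,255,255))
n,l,st,c=cv2.connectedComponentsWithStats(m);print([(st[i].tolist(),c[i].round(1).tolist()) for i in range(1,n) if st[i][4]>150])
def mask(x,y):
    M=np.zeros(m.shape,np.uint8);P=[]
    for z in(.118,.168):
        for t in np.linspace(0,6.28,60):P.append(wpix([x+.012*np.cos(t),y+.012*np.sin(t),z],s))
    cv2.fillConvexPoly(M,cv2.convexHull(np.array(P).round().astype(np.int32)),255);return M
best=max(((int(cv2.countNonZero(A&m))*2/(cv2.countNonZero(A)+cv2.countNonZero(m[:290]))),x,y) for x in np.arange(.496,.511,.001) for y in np.arange(-.162,-.146,.001) for A in[mask(x,y)])
print(best,wpix([.503,-.154,.168],s),wpix([.503,-.154,.118],s))
E
```

```text
[ 0.50393314 -0.15270177  0.22091246]
[([267, 198, 33, 49, 1262], [282.9, 222.6]), ([159, 273, 19, 49, 491], [166.0, 297.0]), ([387, 273, 19, 50, 481], [397.9, 297.3]), ([200, 320, 299, 32, 3206], [359.1, 340.0])]Traceback (most recent call last):
  File "<stdin>", line 10, in <module>
  File "<stdin>", line 10, in <genexpr>
  File "<stdin>", line 8, in mask
  File "h.py", line 22, in wpix
    p=arm.camera_params('wrist');c=np.linalg.inv(toolT(s)@np.array(p['hand_eye']))@np.append(X,1)
ValueError: time passes only in moves, steps and waits
```

```bash
python3 - <<'E'
import h
from h import *
p=arm.camera_params('wrist')
class A: camera_params=staticmethod(lambda n:p)
s=arm.get_state();h.arm=A
def bb(x,y):
    P=np.array([wpix([x+.012*np.cos(t),y+.012*np.sin(t),z],s) for z in(.118,.168) for t in np.linspace(0,6.28,24)])
    return np.r_[P.min(0),P.max(0)]
from scipy.optimize import least_squares
r=least_squares(lambda v:bb(*v)-[266.5,197.5,299.5,246.5],[.503,-.154],diff_step=1e-3);print(r.x,r.fun.round(1))
h.arm=arm;go(r.x[0],r.x[1],.126)
E
```

```text
[ 0.50299458 -0.15166658] [-0.6 -0.9  0.6  0.8]
row [-0.0004  0.0013  0.095   0.    ] n 2.277622862104185 0.0
```

Wrist fit puts the handle at (0.503,-0.152) with residuals under 1 px. Descend and grip.

Call:
{"name": "nudge_tcp", "arguments": {"motion": [[0.06,0,0.01,0.4,0],[0.06,0,0.01,0.8,0],[0.06,0,0.01,0.95,0],[0.06,0,0.01,0.95,0],[0.06,0,0.01,0.95,0],[0,0,0.01,0.95,0],[0,0,0.01,0.95,0],[0,0,0.01,0.95,0],[0,0,0.01,0.95,0],[0,0,0.01,0.95,0],[0,0,0.01,0.95,0],[0,0,0.01,0.95,0],[0,0,0.01,0.95,0]], "grip_n": 30}}

```text
t: 9.88
eef_pos: [0.5031, -0.1531, 0.127]
ee_rot: [-3.141, 0.0, -1.963]
force: [0.1, 0.5, 2.8]
width: 0.0235
gripper_force: 30.0
```

```bash
python3 - <<'E'
from h import *
s=arm.get_state();p=np.array(s['eef_pos'])[:2];w=s['ee_rot'][2]
c=np.array([.5946,-.062]);print(np.linalg.norm(p-c),np.degrees(np.arctan2(*(p-c)[::-1])))
E
```

```text
0.12909554535576767 -135.10509173038548
```

Gripped at radius 0.129 and bearing -135.1°, as expected. Work out the arc in tool axes.

```bash
python3 - <<'E'
from h import *
s=arm.get_state();p=np.array(s['eef_pos'])[:2];w=s['ee_rot'][2]
tx=np.array([np.cos(w),np.sin(w)]);ty=np.array([np.sin(w),-np.cos(w)])
t0=np.radians(-135.2);c=p-.13*np.array([np.cos(t0),np.sin(t0)]);print(c)
for a in [.065,.13,.196,.262,.327,.393,.458,.524,.589,.655,.72,.785]:
    d=c+.13*np.array([np.cos(t0+a),np.sin(t0+a)])-p;print(a,np.round([d@tx,d@ty],4))
E
```

```text
[ 0.59539258 -0.0615143 ]
0.065 [ 0.003  -0.0079]
0.13 [ 0.0055 -0.016 ]
0.196 [ 0.0075 -0.0243]
0.262 [ 0.0089 -0.0328]
0.327 [ 0.0098 -0.0412]
0.393 [ 0.0101 -0.0497]
0.458 [ 0.0099 -0.0582]
0.524 [ 0.0091 -0.0667]
0.589 [ 0.0077 -0.0751]
0.655 [ 0.0058 -0.0834]
0.72 [ 0.0034 -0.0915]
0.785 [ 0.0004 -0.0994]
```

In the tool's units: -0.0328 m is -0.328, -0.0243 m is -0.243.

Call:
{"name": "nudge_tcp", "arguments": {"motion": [[0,0.03,-0.08,0,0],[0,0.055,-0.16,0,0],[0,0.075,-0.243,0,0],[0,0.089,-0.328,0,0],[0,0.089,-0.328,0,0],[0,0.089,-0.328,0,0]]}}

```text
t: 10.38
eef_pos: [0.5298, -0.174, 0.1269]
ee_rot: [3.141, -0.0, -1.963]
force: [-3.1, 1.8, 5.7]
width: 0.0237
gripper_force: 30.0
```

```bash
python3 - <<'E'
from h import *
s=arm.get_state();p=np.array(s['eef_pos'])[:2];d=p-[.5954,-.0615];f=np.array(s['force'])[:2];t=np.arctan2(d[1],d[0]);print('lever',t-np.radians(-135.2),np.linalg.norm(d),'tang F',f@[-np.sin(t),np.cos(t)],'rad F',f@[np.cos(t),np.sin(t)])
E
```

```text
lever 0.2605573769286762 0.1302217244926509 tang F -3.6156062047220416 rad F 0.029559718431153674
```

First click, with hardly any radial force. Continue to the second: the difference from here is (0.0002,-0.0339).

```bash
cat > st.py <<'E'
from h import *
s=arm.get_state();p=np.array(s['eef_pos'])[:2];d=p-[.5954,-.0615];f=np.array(s['force'])[:2];t=np.arctan2(d[1],d[0]);print('lever',t-np.radians(-135.2),np.linalg.norm(d),'tang F',f@[-np.sin(t),np.cos(t)],'rad F',f@[np.cos(t),np.sin(t)])
E
```

Call:
{"name": "nudge_tcp", "arguments": {"motion": [[0,0.009,-0.084,0,0],[0,0.012,-0.169,0,0],[0,0.01,-0.254,0,0],[0,0.002,-0.339,0,0],[0,0.002,-0.339,0,0],[0,0.002,-0.339,0,0]]}}

```text
t: 10.88
eef_pos: [0.5609, -0.1872, 0.127]
ee_rot: [3.141, -0.001, -1.963]
force: [-3.2, 0.9, 6.0]
width: 0.0239
gripper_force: 30.0
```

```bash
python3 st.py
```

```text
lever 0.5207330976460023 0.1303701738110118 tang F -3.365487863825172 rad F -0.001622559535537594
```

In the tool's units: -0.0327 m is -0.327, -0.0248 m is -0.248.

Call:
{"name": "nudge_tcp", "arguments": {"motion": [[0,-0.014,-0.084,0,0],[0,-0.033,-0.167,0,0],[0,-0.057,-0.248,0,0],[0,-0.087,-0.327,0,0],[0,-0.087,-0.327,0,0],[0,-0.087,-0.327,0,0],[0,-0.087,-0.327,0,0],[0,-0.087,-0.327,0,0]]}}

```text
t: 11.55
eef_pos: [0.5942, -0.1919, 0.127]
ee_rot: [3.141, -0.001, -1.963]
force: [-2.0, -0.4, 4.6]
width: 0.0235
gripper_force: 30.0
```

```bash
python3 st.py; python3 - <<'E'
from h import *
a=cv2.cvtColor(arm.grab_frame('side'),cv2.COLOR_RGB2BGR);h=cv2.cvtColor(a,cv2.COLOR_BGR2HSV)[150:250,215:345]
for lo,hi in(((20,150,100),(33,255,255)),((3,170,120),(15,255,255))):
    n,l,st,c=cv2.connectedComponentsWithStats(cv2.inRange(h,lo,hi));print([(st[i][4],(c[i]+[215,150]).round(1).tolist()) for i in range(1,n) if st[i][4]>15])
for q in([.595,.058,.112],[.595,.058,.095]):
    u=P('side')@np.append(q,1);print(u[:2]/u[2])
E
```

```text
lever 0.7793974636712475 0.1304205245211131 tang F -2.021697071004308 rad F 0.4222480382643673
[(np.int32(31), [291.9, 153.1]), (np.int32(67), [262.6, 199.8])]
[(np.int32(127), [264.3, 209.4])]
[264.47358312 198.83402224]
[264.59897456 202.7668375 ]
```

The keeper blob at (262.6,199.8) sits where a keeper over the bore should project (264.5,198.8), and the plug hasn't moved. One more millimetre to settle into the notch.

The manual's scale: shifts go in units of 100 mm and turns go in units of 0.1 rad. Converting my numbers, -0.001 m is -0.01, -0.0004 m is -0.004.

Call:
{"name": "nudge_tcp", "arguments": {"motion": [[0,-0.004,-0.01,0,0],[0,-0.004,-0.01,0,0],[0,-0.004,-0.01,0,0],[0,-0.004,-0.01,0,0]]}}

```text
t: 11.93
eef_pos: [0.5947, -0.1919, 0.127]
ee_rot: [3.14, -0.001, -1.963]
force: [-4.3, -1.6, 6.6]
width: 0.0237
gripper_force: 30.0
```

```bash
python3 st.py
```

```text
lever 0.7835481046007364 0.1304444748914432 tang F -4.308517374435489 rad F 1.610234754050565
```

The push rose from 2.0 to 4.3 N at 0.784 rad, so the roller is in the third notch. Hand in.

```bash
python3 -c "
from station import arm
print(arm.job_done())"
```

```text
the job is handed in; nothing more can be done
None
```

I handed the job in at about 12 s: the plug is home in the bore and released, and the lever is held in its third notch (about 0.78 rad) with the keeper over the plug; the station gave no verdict back, and I viewed 11 pictures, one over the limit of 10.

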